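# Roll the suspension vial under the inspection light

### The arm

A 6-joint arm with a two-finger parallel gripper is mounted at the origin on the work surface. World frame = base frame: x ahead of the robot, y to its left, z up, the work surface at z = 0. Lengths are in mm, angles in degrees, forces in N, time in s.
With the tool pointing down it reaches from about 300 to 850 mm from the base axis. Payload 4.2 kg.
Tool frame: the origin (TCP) lies midway between the tips of the shut fingers; the grasp point (between the pads) lies 19 mm behind it; x points along the fingers, z is the direction in which the jaws open and shut, and the axes are right-handed (so a half turn about x gives the same grasp; the last joint's range is limited). The gripper opens to 91 mm and grips with 3 to 60 N. Pads are 32 mm wide; open, the fingers measure 118 mm over their backs; the gripper's body (76 mm by 178 mm) begins 60 mm behind the grasp point.
Start: joints at [-1.146, 18.312, 89.639, -0, 72.044, -1.146], TCP at [575.016, 0, 213.976] pointing down, gripper open.
Joint ranges: [-177.97, 177.97], [-48.28, 115.42], [12.27, 149.76], [-77.06, 257.06], [2.81, 150.46], [-146.56, 146.56]. Speed limits (degrees/s): [147.25, 147.25, 180, 180, 180, 180].

### API

Orientations are given as [roll, pitch, yaw] about the fixed x, y, z axes, in that order (R = Rz(yaw) Ry(pitch) Rx(roll)).
In Python, from workcell import env gives the robot as it stands.
- The arm moves only by the tool send_rows, never from a script. Its argument "commands" is a list that holds one entry, the list of rows, each a list of 6 numbers: the shift along the tool's x, y, z normalised to -1 to 1, where 1 is 0.1 m, then the turn, a rotation vector about the tool's x, y, z normalised to -1 to 1, where 1 is 2 pi rad. In form: [[[x, y, z, wx, wy, wz], ...]]. A call has 1 to 20 rows; each row is the pose to reach, as a shift and turn from the pose commanded when the call began, along the tool's axes at that moment, turning the shorter way round; what a row does not reach only later rows make up. A row lasts 1/8 s, in which the tool goes at most 62.5 mm and 10.7 degrees, less where a joint would pass 70% of its speed; a pose out of reach is approached as far as the arm can. A call with a number of a shift or a turn outside -1 to 1 is refused whole. A call with a gripper value outside its range is refused whole. "jaw" is the closure, from -1 (fully open) to 1 (shut), so that 0 is half open, set as the call begins (left out, the last holds). The fingers move at their own pace and stop on an object; "force" is the grip in N (left out, the last holds). Time passes only in rows, so rows that repeat a pose let the fingers close. It gives the time, the measured TCP pose, the force and the opening at its end, in the units of the state.
- env.state(): the state, without advancing time (a new reading comes with each control period).
- env.grab_frame(name): name is "scene" or "side" or "wrist"; returns (picture, depth): 400x640x3 uint8, red, green, blue; 400x640 float32, mm along the optical axis (not along the pixel's ray), 0 where there is no reading.
- env.get_calibration(name): a dict with "mtx" (3x3 intrinsics, pixels), "camera_from_world" (4x4, takes a point from world to camera coordinates). Camera axes: x right, y up, looking along -z (the intrinsics and any distortion apply to the point x, -y, -z); pixel columns grow to the right and rows downward; lengths in mm; the calibration is good to about 2 mm. A picture is of the moment at which its call begins: read the wrist's pose just before it. get_calibration takes no time and is no camera call; for the wrist camera it gives the pose at the moment of the call.
- env.job_done(): hands the job in, once; it reports no verdict.
The state is a dict: "time_s": time; "qpos": joint angles; "qvel": joint speeds; "effort": joint torques, N m; "ee_pos": TCP position; "ee_rot": TCP orientation; "force": force on the tool from outside, world axes, zero at the start; "torque": the same for the moment, N m; "gripper_width": finger opening in mm.
Only numpy, scipy, OpenCV 4.12 (cv2) and the standard library are available. Lean on these libraries where they do the work, as an engineer would, in place of code of your own. Each camera call takes 0.05 s, during which the arm holds its last target.

### The job

Move the black-capped jar off the white plate and stand it upright in the shallow white tray, then roll the lying vial along the plate by gently pushing its side until it comes to rest squarely under the light bar, its middle line between the two lines on the plate. Never lift, grip or shove the vial and do not let it roll past the lines; set the jar down, do not drop it, and leave everything else where it is.

Things in the scene. Friction and masses are not known exactly. Their poses are not given: they have to be found in the camera images.
- station: Inspection station, fixed to the bench, turned up to 0.3 rad about vertical: a flat white plate 320 long (its x) by 190 wide (its y), 6 thick, reaching from x = -170 to +150 in its frame; origin on the bench. Near its far (+x) end a grey light bar crosses over it on two posts: the bar spans x = +62 to +107, y = -94 to +94, its underside is 85 above the bench and its top 107; the posts stand at |y| = 80 to 94 under the bar. Nothing stops a vial that rolls on under the bar.
- mark (a point): Centre of the mark, on the plate's upper face, at x = +70 in the station's frame (8 inside the bar's near edge), axes as the station's. Two thin dark lines cross the plate parallel to its y axis 9 before and 9 after this point; a dark line across the top of the bar lies straight above it.
- vial: Capped amber glass vial with a paper band and a white cap, lying on the plate: a plain cylinder 40 in diameter and 92 long, about 110 g. Origin at its centre, its y axis along the cylinder. It starts 165 to 195 before the mark, roughly across the plate (up to 0.2 rad askew). Smooth glass (friction about 0.35); it rolls freely with slight resistance: released at 0.1 m/s it rolls on some 8.
- jar: White upright jar with a black cap, 46 in diameter, 76 high (the cap, 42 in diameter, is its top 16), about 120 g, origin at the centre of its underside, z up. It stands on the plate between the vial and the light bar.
- tray: Shallow open white tray fixed to the bench, 170 (x) by 150 (y) outside, 30 high, walls and floor 4 thick, origin at the centre of its underside. It is to the left or the right of the station.
- pot: Small white pot 38 in diameter, 28 high, standing in the tray in its -y half; origin under its centre. Leave it.
- mortar: White mortar 112 in diameter, 70 high, fixed, its pestle leaning out to 108 high; origin under its centre. On the other side of the station from the tray.
- bottle: Amber bottle with white cap, 48 in diameter, 125 high, standing on the bench just beside the plate; origin under its centre. Leave it.
- beaker: Steel beaker 54 in diameter, 60 high, standing on the bench just beside the plate; origin under its centre. Leave it.
- lid: Loose white lid, a disc 72 in diameter and 12 thick, on the bench; origin under its centre. Leave it.
- spatula: Spatula 170 long lying on the bench; origin under its middle. Leave it.
There are look-alikes about, which are no part of the job. Leave any blue look-alike of the jar alone.

How it is judged (in metres and radians):
On the way, in this order (a step that is already met when the one before it is completed fails the run):
1. the jar stands upright and released in the tray (x of jar in the frame of tray between -0.06 and 0.06 m and y of jar in the frame of tray between -0.05 and 0.05 m and z of jar in the frame of tray below 0.01 m and angle between jar's own z axis and vertical below 0.12 rad and linear speed of jar below 0.02 m/s and contact force between the fingers and jar below 0.1 N), for 0.3 s.
2. the vial rests under the bar on the mark, square and untouched (x of vial in the frame of mark between -0.009 and 0.009 m and y of vial in the frame of mark between -0.035 and 0.035 m and z of vial in the frame of mark below 0.025 m and angle between the y axis of vial and the y axis of station, either way round below 0.14 rad and linear speed of vial below 0.01 m/s and contact force between the fingers and vial below 0.1 N), for 0.5 s.
At the end, for the whole second after the job is handed in: Jar upright (7 deg) on the tray floor, released, still, centre within 60 mm (x) and 50 mm (y) of the tray centre. Vial still and untouched on the plate, centre within 9 mm of the mark along and 35 mm across the plate, axis within 8 deg of square (all of step 1 and all of step 2).
It fails at once if the vial rolls past the mark by more than 16 mm (x of vial in the frame of mark above 0.016 m).
It fails at once if the vial is lifted more than 8 mm off the plate, or gripped or pushed with more than 15 N (z of vial in the frame of mark above 0.028 m or contact force between the fingers and vial above 15 N).
It fails at once if the vial is shoved: it moves faster than 0.15 m/s (linear speed of vial above 0.15 m/s).
It fails at once if the jar is tipped over (more than 35 degrees) or dropped (untouched by the fingers it moves faster than 0.45 m/s) (angle between jar's own z axis and vertical above 0.6 rad or (contact force between the fingers and jar below 0.05 N and linear speed of jar above 0.45 m/s)).
It fails at once if the pot, bottle, beaker, lid or spatula is moved more than 15 mm (distance of any of pot, bottle, beaker, lid, spatula from where it was at the start of the episode above 0.015 m).
It also fails if it takes over 64 s, if anything falls off the work surface, if the arm or the gripper's body presses on something with over 40 N, if the wrist force passes 120 N, or if a joint passes its speed limit or range.

## Working session

There is one attempt and no reset: what is moved stays moved. The work goes in short steps, Python scripts to look and compute and a tool call to move; the robot and the scene stay as the last step left them, time stands still between calls to the robot, and variables do not carry over. Pictures are saved under pics/ and viewed, and the job is handed in when it is done.

Besides the shell and the picture viewer there is one more tool, called after "Request:" as name(argument=value, ...) on one line, values as JSON. send_rows: Moves the arm, as the interface text tells. Its arguments: {"type":"object","properties":{"commands":{"type":"array","items":{"type":"array","items":{"type":"array","items":{"type":"number","minimum":-1,"maximum":1}}}},"jaw":{"type":"number"},"force":{"type":"number"}},"required":["commands"]}

```bash
ls; mkdir -p pics; cat > h.py <<'E'
import numpy as np, cv2
from workcell import env
def save(n,p,crop=None,s=1):
    im=p[:,:,::-1]
    if crop: im=im[crop[1]:crop[3],crop[0]:crop[2]]
    if s!=1: im=cv2.resize(im,None,fx=s,fy=s,interpolation=cv2.INTER_CUBIC)
    cv2.imwrite('pics/'+n,im)
def world(cal,u,v,d):
    K=np.array(cal['mtx']);T=np.linalg.inv(np.array(cal['camera_from_world']))
    u=np.asarray(u,float);v=np.asarray(v,float);d=np.asarray(d,float)
    x=(u-K[0,2])/K[0,0]*d;y=(v-K[1,2])/K[1,1]*d
    P=np.stack([x,-y,-d,np.ones_like(d)],-1)
    return (P@T.T)[...,:3]
def onz(cal,u,v,z):
    a=world(cal,u,v,1.0);b=world(cal,u,v,1000.0)
    return a+(b-a)*(z-a[2])/(b[2]-a[2])
def proj(cal,P):
    K=np.array(cal['mtx']);c=np.array(cal['camera_from_world'])@np.append(P,1)
    return K[0,0]*c[0]/-c[2]+K[0,2],K[1,1]*-c[1]/-c[2]+K[1,2]
E
python3 - <<'E'
from h import *
import pickle
print(env.state())
D={}
for n in ['scene','side','wrist']:
    c=env.get_calibration(n); print(n,{k:np.round(v,3).tolist() if not isinstance(v,str) else v for k,v in c.items()})
    p,d=env.grab_frame(n); save(n+'0.png',p); D[n]=(c,p,d)
pickle.dump(D,open('d0.pkl','wb'))
E
```

```text
pics
{'time_s': 0.0, 'qpos': array([-1.14480214e+00,  1.83524023e+01,  8.97069965e+01, -1.61642277e-03,
        7.20433730e+01, -1.14747853e+00]), 'qvel': array([-0.0287114 , -0.05984169,  0.06529857,  0.02820173,  0.08181839,
        0.04820207]), 'effort': array([-5.01459035e-04, -4.12465632e+01, -2.31973493e+01,  7.28826877e-02,
        4.58198413e-02, -1.41870069e-04]), 'ee_pos': array([5.74492087e+02, 1.30805317e-02, 2.13108649e+02]), 'ee_rot': array([179.70922563,  89.89721662, 179.71240173]), 'force': array([ 0.53525819,  0.07702872, -0.23154871]), 'torque': array([ 0.01808738, -0.02755422,  0.06312406]), 'gripper_width': 90.87059737025439}
scene {'mtx': [[413.148, 0.0, 314.964], [0.0, 413.148, 196.302], [0.0, 0.0, 1.0]], 'camera_from_world': [[-0.816, 0.578, -0.01, 445.184], [-0.434, -0.601, 0.671, 191.173], [0.382, 0.552, 0.741, -1223.479], [0.0, 0.0, 0.0, 1.0]]}
side {'mtx': [[477.807, 0.0, 316.655], [0.0, 477.807, 202.174], [0.0, 0.0, 1.0]], 'camera_from_world': [[0.994, -0.111, 0.009, -502.058], [0.064, 0.635, 0.77, -73.588], [-0.091, -0.764, 0.638, -1176.579], [0.0, 0.0, 0.0, 1.0]]}
wrist {'mtx': [[279.327, 0.0, 316.495], [0.0, 279.327, 198.022], [0.0, 0.0, 1.0]], 'camera_from_world': [[1.0, -0.0, -0.003, -573.165], [-0.001, 0.958, -0.285, 32.73], [0.003, 0.285, 0.958, -393.864], [0.0, 0.0, 0.0, 1.0]]}
```

View pics/scene0.png

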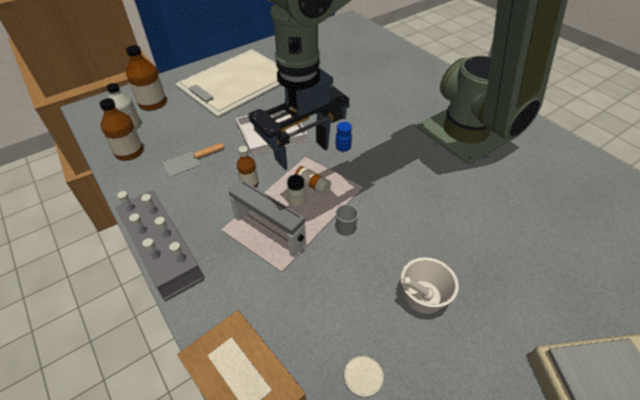

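View pics/side0.png

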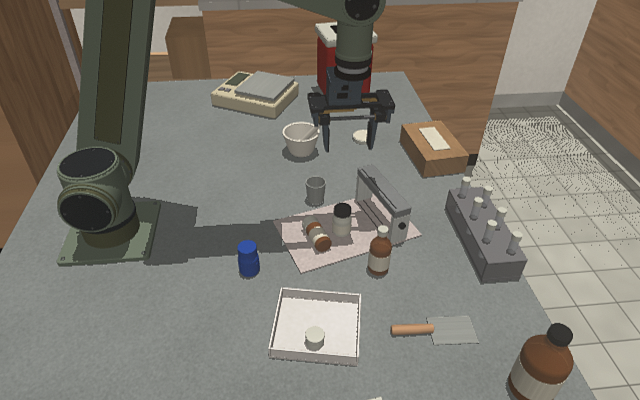

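View pics/wrist0.png

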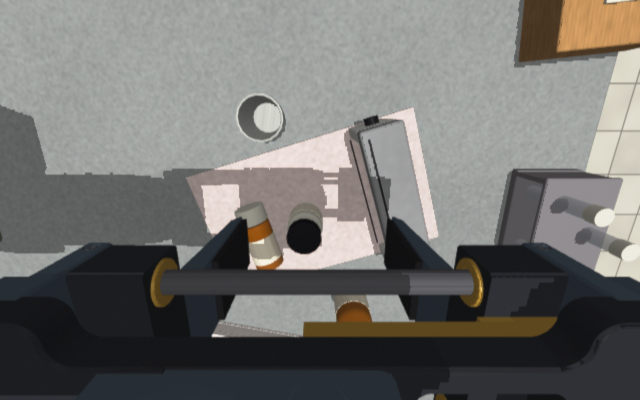

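The jar is the black-capped one on the plate at wrist (304,235) and side (342,220). The blue look-alike is off the plate at side (249,258), and the big black-capped bottles are in the background. The tray is on the -y side at side (316,325), with the pot in it at (314,337). Next I'll measure.

```bash
cat > m.py <<'E'
from h import *
import pickle
D=pickle.load(open('d0.pkl','rb'))
# top-down ortho maps
X0,X1,Y0,Y1=350,900,-350,250; s=1
for n in D:
    c,p,d=D[n]
    v,u=np.mgrid[0:400,0:640]
    W=world(c,u,v,d); ok=(d>0)&(W[...,2]<150)&(W[...,2]>-10)
    # inside area
    ok&=(W[...,0]>X0)&(W[...,0]<X1)&(W[...,1]>Y0)&(W[...,1]<Y1)
    im=np.zeros((Y1-Y0,X1-X0,3),np.uint8); zz=np.full((Y1-Y0,X1-X0),-99.)
    w=W[ok];col=p[ok];o=np.argsort(w[:,2])
    for (x,y,z),cc in zip(w[o],col[o]):
        i=int(Y1-y);j=int(x-X0)
        if 0<=i<600-1 and 0<=j<549: im[i:i+2,j:j+2]=cc
    cv2.imwrite(f'pics/top_{n}.png',im[:,:,::-1])
    b=W[ok][:,2]; print(n,np.histogram(b,bins=[-10,-5,-2,0,2,4,5,6,7,8,10,20,30,40,60,74,78,84,90,104,110])[0])
E
python3 m.py
```

```text
scene [    4  1724 11157 12854  3240   915  1300  1377   885   526   506   549
   527  1803  3785   134   323   180   480  1397]
side [   47  3566 10407  8013  3578  1641  1489  1029   567   456  1447  1035
   831  1697  2203   118   335   197   507   938]
wrist [    0     3  4215 54995 15161   343   940  4556  8207  4048  2774  1154
  1327  3951  7164   199  1037   400   472  4830]
```

View pics/top_wrist.png

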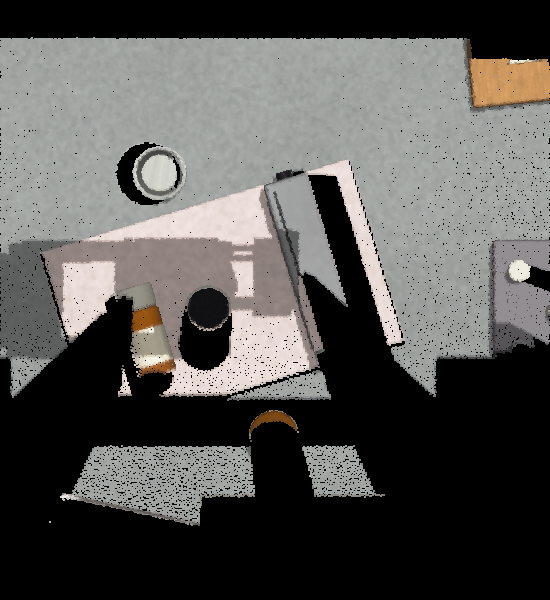

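View pics/top_side.png

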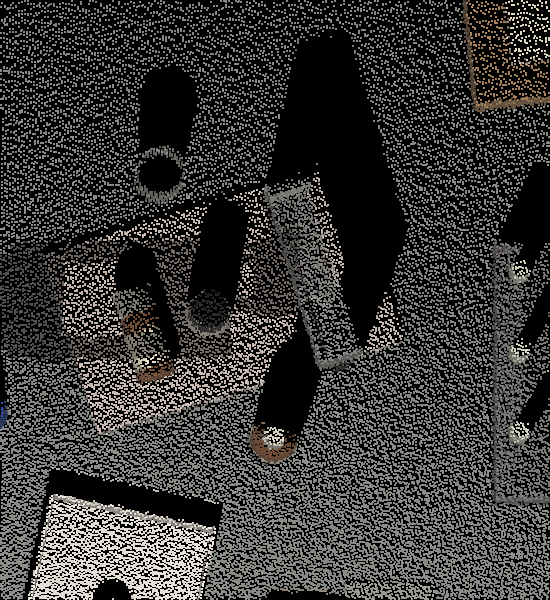

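```bash
cat > m2.py <<'E'
from h import *
import pickle
from scipy.optimize import minimize
D=pickle.load(open('d0.pkl','rb'))
v,u=np.mgrid[0:400,0:640]
Wd={n:world(D[n][0],u,v,D[n][2]) for n in D}
for n in D: Wd[n][D[n][2]<=0]=np.nan
def line(P):
    vx,vy,x,y=cv2.fitLine(P.astype(np.float32),cv2.DIST_HUBER,0,0.01,0.01).ravel(); return np.array([x,y]),np.array([vx,vy])
# plate edge by max-likelihood: classify pixel plate vs bench by height, in strips
for n in ['wrist','side','scene']:
    W=Wd[n];p=D[n][1].astype(int)
    m=np.isfinite(W[...,2])&(abs(W[...,2])<14)&(W[...,0]>360)&(W[...,0]<790)&(W[...,1]>-215)&(W[...,1]<120)
    X=W[m];c=p[m]; red=c[:,0]-c[:,2]  # plate pinkish
    pl=(red>4)
    Xp=X[pl][:,:2];Xb=X[~pl][:,:2]
    def f(q):
        def ins(A):
            cs,sn=np.cos(q[2]),np.sin(q[2]);d=A-q[:2];x=cs*d[:,0]+sn*d[:,1];y=-sn*d[:,0]+cs*d[:,1]
            s=np.minimum(np.minimum(x+170,150-x),np.minimum(y+95,95-y)); return 1/(1+np.exp(-np.clip(s/1.5,-30,30)))
        return np.sum(1-ins(Xp))+np.sum(ins(Xb))
    best=None
    for q0 in ([575,-47,.3],[570,-50,.28],[580,-40,.32]):
        r=minimize(f,q0,method='Nelder-Mead',options=dict(xatol=.01,fatol=.01,initial_simplex=np.array(q0)+np.array([[0,0,0],[8,0,0],[0,8,0],[0,0,.05]])))
        if best is None or r.fun<best.fun: best=r
    print(n,'station',best.x,best.fun,len(Xp),len(Xb),'z plate',np.median(X[pl][:,2]),'bench',np.median(X[~pl][:,2]))
    # black cap
    q=best.x if n=='wrist' else q
    br=p.sum(-1)
    k=np.isfinite(W[...,2])&(br<110)&(W[...,2]>60)&(W[...,2]<95)&(np.hypot(W[...,0]-558,W[...,1]+58)<45)
    A=W[k]; print(' cap pts',k.sum(),'zmax',np.percentile(A[:,2],[50,90,97]) if len(A) else '')
    if len(A):
        t=A[A[:,2]>np.percentile(A[:,2],90)-5]; (cx,cy),r=cv2.minEnclosingCircle(t[:,:2].astype(np.float32)); print(' cap circle',cx,cy,r)
    # vial: points above plate z 20..50 near
    k=np.isfinite(W[...,2])&(W[...,2]>18)&(W[...,2]<56)&(W[...,0]>455)&(W[...,0]<533)&(W[...,1]>-150)&(W[...,1]<-20)
    A=W[k]; print(' vial pts',k.sum(), A.min(0),A.max(0),np.percentile(A[:,2],98))
    B=A[A[:,2]>np.percentile(A[:,2],98)-8]
    o,dv=line(B[:,:2]); dv*=np.sign(dv[1]); s=(A[:,:2]-o)@dv; print(' vial axis',o,'yaw',np.arctan2(-dv[0],dv[1]),'ends',np.percentile(s,[0,1,99,100]))
    np.save(f'vial_{n}.npy',A)
    # tray rim
    k=np.isfinite(W[...,2])&(W[...,2]>22)&(W[...,2]<36)&(W[...,1]<-225)&(W[...,1]>-480)&(W[...,0]>340)&(W[...,0]<600)
    if k.sum()>50:
        A=W[k]; print(' tray rim pts',k.sum(),cv2.minAreaRect(A[:,:2].astype(np.float32)))
E
python3 m2.py
```

```text
wrist station [ 5.82123118e+02 -4.31209059e+01  2.94325026e-01] 1325.7449799840538 17646 26709 z plate 7.368876805299493 bench 1.3906850201828433
 cap pts 892 zmax [83.22784336 84.18742933 84.57065423]
 cap circle 558.12158203125 -57.89359664916992 19.71002769470215
 vial pts 1788 [ 462.32787976 -126.4390472    18.66643508] [524.31950269 -32.89527934  49.55946788] 48.264153490857694
 vial axis [496.74646 -78.20874] yaw 0.2758344 ends [-48.06418095 -45.54056029  43.33283903  43.67752937]
 tray rim pts 148 ((442.1863708496094, -252.06304931640625), (5.829802513122559, 63.515689849853516), 78.34194946289062)
side station [ 5.83093429e+02 -4.45603504e+01  2.93837957e-01] 473.77524950244657 4806 7782 z plate 5.358132374784418 bench -0.5413864445494596
 cap pts 20 zmax [81.54022355 82.38800088 82.9380968 ]
 cap circle 560.5162353515625 -59.077999114990234 19.396039962768555
 vial pts 574 [ 463.35593233 -133.41790999   18.12947922] [525.31428058 -33.9836468   48.95033938] 47.018505454478834
 vial axis [492.69992 -86.27455] yaw 0.29313928 ends [-46.23678417 -44.5917551   48.15857029  49.77004006]
 tray rim pts 1191 ((467.4319763183594, -333.2251281738281), (154.4152374267578, 170.1674346923828), 77.8408203125)
scene station [ 5.85241867e+02 -4.26916045e+01  2.98270766e-01] 1841.4370962901955 6770 7261 z plate 5.509988154763107 bench 0.13053585602335716
 cap pts 187 zmax [81.66844599 83.56119342 84.36091547]
 cap circle 561.8709716796875 -58.98268508911133 20.55846405029297
 vial pts 489 [ 467.38032753 -127.05947712   18.04106061] [524.79139846 -32.40169066  48.18880026] 47.72354380545185
 vial axis [500.17505 -79.69159] yaw 0.32656226 ends [-48.55155795 -45.0203919   45.07763156  45.68845695]
 tray rim pts 219 ((471.48797607421875, -332.35369873046875), (155.79515075683594, 169.44696044921875), 77.64778900146484)
```

```bash
python3 - <<'E'
from h import *
import pickle
D=pickle.load(open('d0.pkl','rb'))
save('side_z.png',D['side'][1],(240,170,440,370),3)
save('wr_z.png',D['wrist'][1],(180,80,450,290),2.9)
E
```

```text
(no output)
```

View pics/side_z.png

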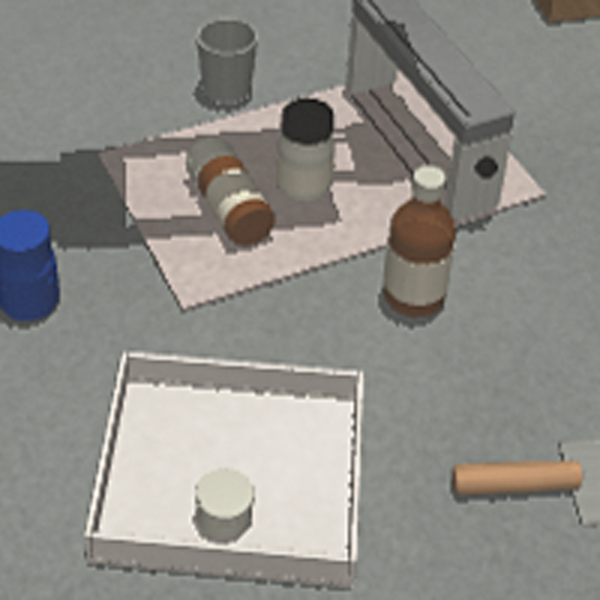

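View pics/wr_z.png

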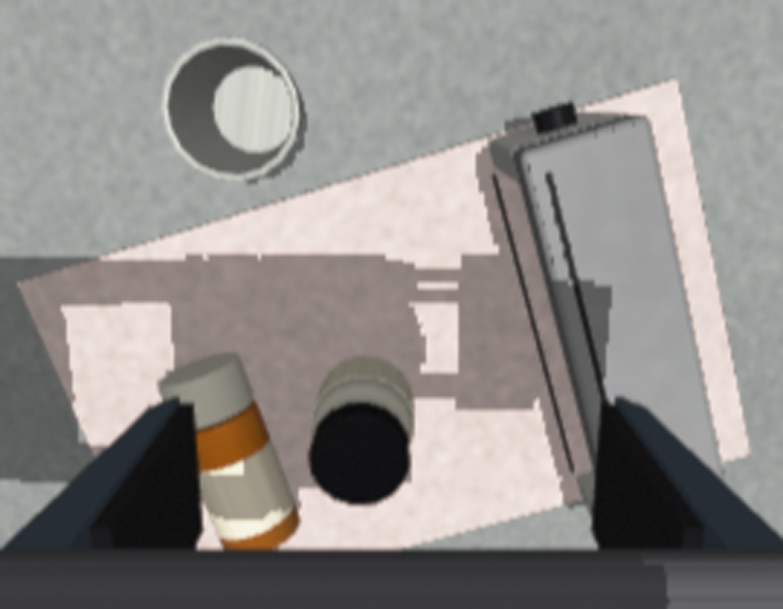

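Measured values:
- **Station:** about (583, -43.5), yaw 16.9°.
- **Jar:** about (559, -58.5), top near 82.
- **Tray:** about (469, -333), yaw -12°. The pot stands in its far half.

The crops confirm that the jar with the black cap on the plate is the right one. Next I'll move above it with the jaws along the station's y.

Request:
send_rows(commands=[[[0.7,-0.585,-0.16,0.203,0,0],[0.7,-0.585,-0.16,0.203,0,0],[0.7,-0.585,-0.16,0.203,0,0],[0.7,-0.585,-0.16,0.203,0,0],[0.7,-0.585,-0.16,0.203,0,0],[0.7,-0.585,-0.16,0.203,0,0],[0.7,-0.585,-0.16,0.203,0,0],[0.7,-0.585,-0.16,0.203,0,0],[0.7,-0.585,-0.16,0.203,0,0]]], jaw=-1, force=12)

```text
time_s: 1.27
ee_pos: [558.9, -58.5, 143.8]
ee_rot: [-120.8, 90.0, 166.3]
force: [-0.3, -0.2, 0.7]
gripper_width: 90.9
```

```bash
python3 - <<'E'
from h import *
import pickle
c=env.get_calibration('wrist'); p,d=env.grab_frame('wrist'); save('wrist1.png',p); pickle.dump((c,p,d),open('d1.pkl','wb'))
p2,d2=env.grab_frame('side'); save('side1.png',p2,(240,70,480,370),2)
v,u=np.mgrid[0:400,0:640]
W=world(c,u,v,d);k=(d>0)&(p.astype(int).sum(-1)<110)&(W[...,2]>70)&(W[...,2]<95)&(np.hypot(W[...,0]-559,W[...,1]+58)<40)
A=W[k];print(k.sum(),np.median(A[:,2]),cv2.minEnclosingCircle(A[:,:2].astype(np.float32)))
s=env.state();print(s['ee_pos'],s['ee_rot'],s['time_s'])
E
```

```text
1627 83.30878669504446 ((558.6878051757812, -58.93790817260742), 20.18210792541504)
[558.96981172 -58.47935047 143.91536814] [-134.3128081    89.99625046  152.68298243] 1.375
```

View pics/wrist1.png

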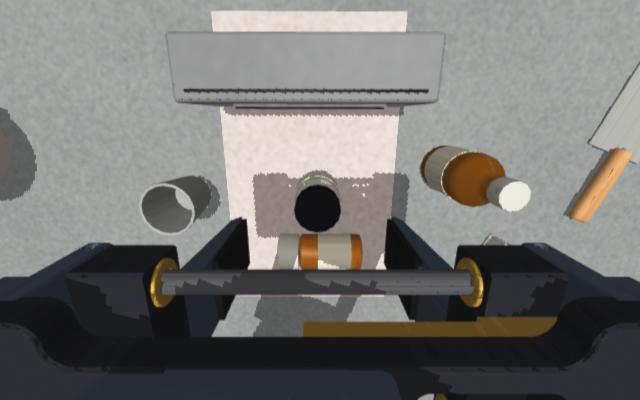

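View pics/side1.png

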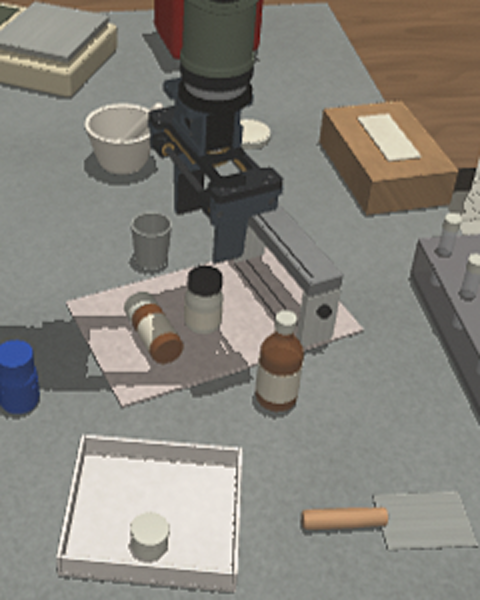

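The image shows the jaws straddling the jar, with the vial and bar both clear. Descending.

Request:
send_rows(commands=[[[0.4,0,0,0,0,0],[0.75,0,0,0,0,0],[1.0,0,0,0,0,0],[1.0,0,0,0,0,0]]])

```text
time_s: 1.88
ee_pos: [557.5, -58.3, 42.3]
ee_rot: [-114.1, 89.7, 172.8]
force: [0.6, 0.5, 0.8]
gripper_width: 91.7
```

Request:
send_rows(commands=[[[0.06,0,0,0,0,0],[0.06,0,0,0,0,0]]])

```text
time_s: 2.12
ee_pos: [559.5, -58.6, 38.7]
ee_rot: [66.2, 89.9, -6.8]
force: [-0.3, 0.3, 0.4]
gripper_width: 91.0
```

Request:
send_rows(commands=[[[0,0,0,0,0,0],[0,0,0,0,0,0],[0,0,0,0,0,0],[0,0,0,0,0,0],[0,0,0,0,0,0],[0,0,0,0,0,0],[0,0,0,0,0,0],[0,0,0,0,0,0]]], jaw=1, force=12)

```text
time_s: 3.12
ee_pos: [559.0, -58.6, 38.0]
ee_rot: [42.3, 90.0, -30.8]
force: [-0.9, -0.5, 0.8]
gripper_width: 45.5
```

Request:
send_rows(commands=[[[-0.2,0,0,0,0,0],[-0.5,0,0,0,0,0],[-0.8,0,0,0,0,0],[-0.9,0,0,0,0,0],[-0.9,-0.15,0.2,0,0,0],[-0.9,-0.38,0.5,0,0,0],[-0.9,-0.6,0.8,0,0,0],[-0.9,-0.75,1.0,0,0,0]]])

```text
time_s: 4.12
ee_pos: [515.1, -177.0, 126.8]
ee_rot: [-124.1, 89.9, 162.8]
force: [0.3, -0.5, -0.9]
gripper_width: 45.3
```

Request:
send_rows(commands=[[[0,-0.22,0.3,-0.025,0,0],[0,-0.45,0.6,-0.05,0,0],[0,-0.65,0.85,-0.075,0,0],[0,-0.77,1.0,-0.1,0,0],[0,-0.77,1.0,-0.125,0,0],[0,-0.77,1.0,-0.15,0,0],[0,-0.77,1.0,-0.169,0,0],[0,-0.77,1.0,-0.169,0,0]]])

```text
time_s: 5.12
ee_pos: [471.2, -293.7, 126.9]
ee_rot: [155.4, 89.9, 143.1]
force: [-0.0, -0.1, -1.1]
gripper_width: 45.6
```

```bash
python3 - <<'E'
from h import *
import pickle
D=[]
for n in ['wrist','side']:
    c=env.get_calibration(n); p,d=env.grab_frame(n); D.append((c,p,d)); save(n+'2.png',p)
    v,u=np.mgrid[0:400,0:640]; W=world(c,u,v,d)
    k=(d>0)&(W[...,2]>25)&(W[...,2]<40)&(np.hypot(W[...,0]-460,W[...,1]+345)<60)
    A=W[k]; print(n,k.sum(),np.median(A,0) if len(A) else '', cv2.minEnclosingCircle(A[:,:2].astype(np.float32)) if len(A) else '')
pickle.dump(D,open('d2.pkl','wb'))
s=env.state();print(s['ee_pos'],s['ee_rot'],s['time_s'],s['gripper_width'])
E
```

```text
wrist 0  
side 290 [ 458.32787502 -370.05474744   31.02535193] ((453.4455871582031, -375.8605651855469), 29.308401107788086)
[ 471.48425355 -293.81968876  127.27040867] [155.98095837  89.9293459  143.63806311] 5.225 45.55111317957992
```

View pics/wrist2.png

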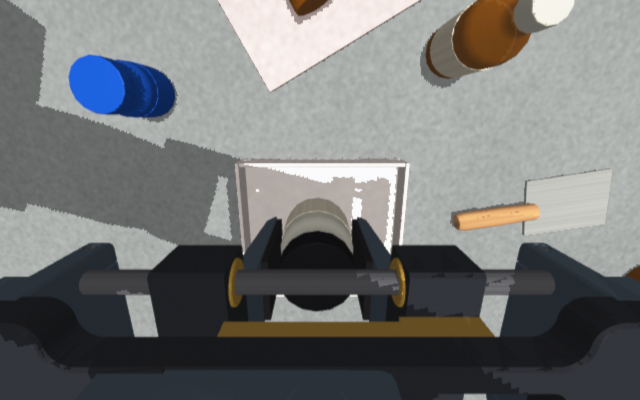

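View pics/side2.png

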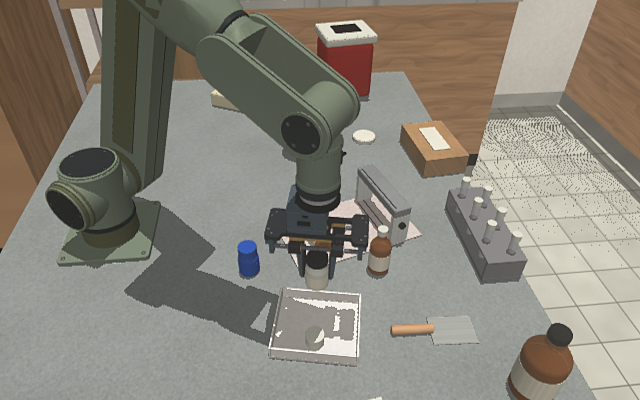

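The jar is held upright over the tray, and the pot is at about (460, -367). I'll set it down in the +y half at (475, -306).

Request:
send_rows(commands=[[[0.1,-0.11,0.06,0,0,0],[0.35,-0.11,0.06,0,0,0],[0.6,-0.11,0.06,0,0,0],[0.75,-0.11,0.06,0,0,0],[0.82,-0.11,0.06,0,0,0],[0.86,-0.11,0.06,0,0,0],[0.88,-0.11,0.06,0,0,0],[0.9,-0.11,0.06,0,0,0],[0.9,-0.11,0.06,0,0,0],[0.9,-0.11,0.06,0,0,0]]])

```text
time_s: 6.48
ee_pos: [475.5, -306.2, 38.2]
ee_rot: [-17.5, 90.0, -29.7]
force: [0.0, -0.0, -0.3]
gripper_width: 45.9
```

```bash
python3 - <<'E'
from h import *
s=env.state();print(s['ee_pos'],s['ee_rot'],s['time_s'],s['gripper_width'],s['force'])
p,d=env.grab_frame('side'); save('side3.png',p,(240,200,420,380),3)
E
```

```text
[ 475.47005303 -306.1671268    38.22320066] [-17.48290202  89.96729017 -29.72078414] 6.475 45.873162463420506 [ 0.02757874 -0.00872727 -0.3177012 ]
```

View pics/side3.png

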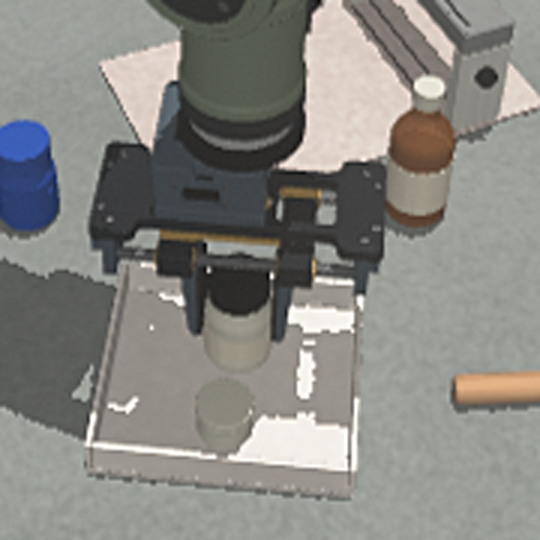

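Request:
send_rows(commands=[[[0.01,0,0,0,0,0],[0.02,0,0,0,0,0],[0.02,0,0,0,0,0]]])

```text
time_s: 6.9
ee_pos: [475.4, -306.1, 36.0]
ee_rot: [-3.8, 90.0, -16.0]
force: [0.6, -0.2, -0.0]
gripper_width: 45.3
```

Request:
send_rows(commands=[[[0.01,0,0,0,0,0],[0.01,0,0,0,0,0]]])

```text
time_s: 7.15
ee_pos: [475.4, -306.1, 35.9]
ee_rot: [-16.5, 90.0, -28.7]
force: [-1.7, 0.5, 5.2]
gripper_width: 45.8
```

The force of +5 N shows contact with the floor. Releasing.

Request:
send_rows(commands=[[[0,0,0,0,0,0],[0,0,0,0,0,0],[0,0,0,0,0,0],[0,0,0,0,0,0],[0,0,0,0,0,0],[0,0,0,0,0,0]]], jaw=-1)

```text
time_s: 7.9
ee_pos: [475.4, -306.1, 34.9]
ee_rot: [40.7, 90.0, 28.4]
force: [0.9, 0.3, -0.7]
gripper_width: 91.1
```

Request:
send_rows(commands=[[[-0.3,0,0,0,0,0],[-0.7,0,0,0,0,0],[-1,0,0,0,0,0],[-1,0,0,0,0,0]]])

```text
time_s: 8.4
ee_pos: [476.7, -307.0, 137.3]
ee_rot: [-21.2, 89.7, -33.5]
force: [0.6, -0.2, 0.5]
gripper_width: 90.8
```

```bash
python3 - <<'E'
from h import *
import pickle
s=env.state();print(s['ee_pos'],s['time_s'],s['gripper_width'],s['force'])
D=[]
v,u=np.mgrid[0:400,0:640]
for n in ['side','wrist']:
    c=env.get_calibration(n);p,d=env.grab_frame(n); D.append((c,p,d)); save(n+'4.png',p,(200,160,480,370) if n=='side' else None,2.8 if n=='side' else 1)
    W=world(c,u,v,d)
    k=(d>0)&(p.astype(int).sum(-1)<110)&(W[...,2]>65)&(W[...,2]<90)&(np.hypot(W[...,0]-475,W[...,1]+306)<35)
    A=W[k]
    if len(A): print(n,k.sum(),np.percentile(A[:,2],[50,95]),cv2.minEnclosingCircle(A[A[:,2]>76][:,:2].astype(np.float32)))
pickle.dump(D,open('d4.pkl','wb'))
E
```

```text
[ 476.72876978 -307.01301112  137.34018596] 8.4 90.75145646531811 [ 0.57592413 -0.18335731  0.48960738]
side 10 [79.44323698 81.71150261] ((476.4154357910156, -306.8698425292969), 19.463409423828125)
wrist 1700 [81.2609361 82.382895 ] ((474.5611572265625, -305.7571105957031), 20.091768264770508)
```

View pics/side4.png

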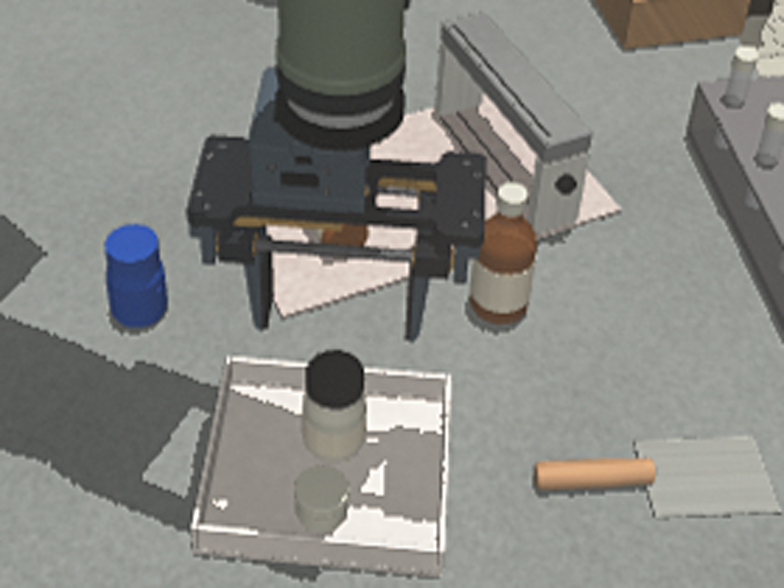

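The jar is upright in the tray at about (475, -306) and its top is at the right height. Next I'll go behind the vial and look at it.

Request:
send_rows(commands=[[[0,0.3,-0.12,0,0,0],[0,0.65,-0.25,0,0,0],[0,1.0,-0.38,0,0,0]]])

```text
time_s: 8.88
ee_pos: [458.1, -198.9, 133.0]
ee_rot: [165.2, 89.8, 152.9]
force: [-0.1, 0.9, -0.1]
gripper_width: 91.1
```

Request:
send_rows(commands=[[[0,0.35,-0.12,0.028,0,0],[0,0.7,-0.25,0.056,0,0],[0,0.96,-0.38,0.084,0,0],[0,0.96,-0.38,0.112,0,0],[0,0.96,-0.38,0.14,0,0],[0,0.96,-0.38,0.169,0,0],[0,0.96,-0.38,0.169,0,0],[0,0.96,-0.38,0.169,0,0]]], jaw=-0.35)

```text
time_s: 9.88
ee_pos: [442.1, -98.3, 134.1]
ee_rot: [-122.4, 89.9, 164.6]
force: [0.2, 0.3, -0.6]
gripper_width: 61.8
```

```bash
cat > q.py <<'E'
from h import *
import sys,pickle
tag=sys.argv[1]
s=env.state();print(s['ee_pos'],s['ee_rot'],s['time_s'],s['gripper_width'])
D={}
for n in sys.argv[2:]:
    c=env.get_calibration(n);p,d=env.grab_frame(n); D[n]=(c,p,d); save(f'{n}{tag}.png',p)
pickle.dump(D,open(f'd{tag}.pkl','wb'))
E
python3 q.py 5 wrist side scene
```

```text
[442.06761871 -98.30952153 134.11965676] [-122.43429636   89.89561044  164.62948033] 9.875 61.80220646501318
```

View pics/wrist5.png

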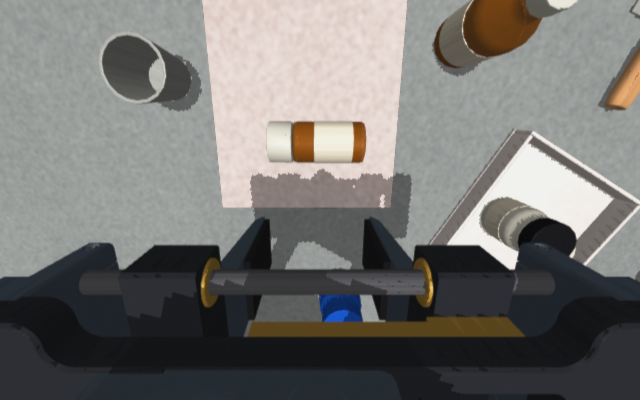

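View pics/side5.png

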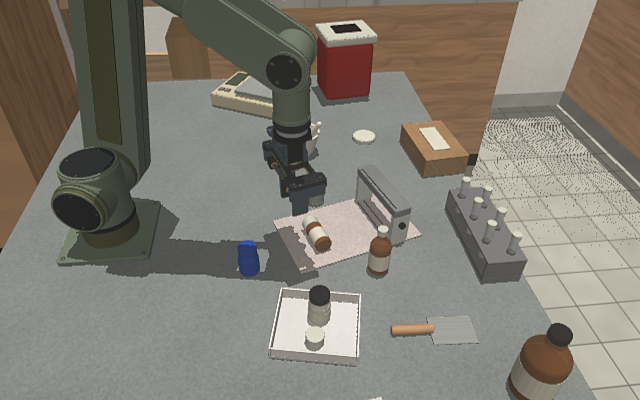

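View pics/scene5.png

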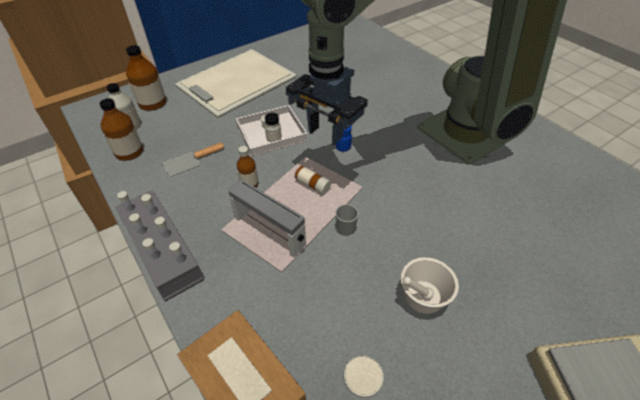

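```bash
cat > m5.py <<'E'
from h import *
import pickle
from scipy.optimize import least_squares
c1,p1,d1=pickle.load(open('d1.pkl','rb')); D5=pickle.load(open('d5.pkl','rb')); c5,p5,d5=D5['wrist']
v,u=np.mgrid[0:400,0:640]
yaw=.295;ex=np.array([np.cos(yaw),np.sin(yaw)]);ey=np.array([-ex[1],ex[0]]);O=np.array([583,-43.5])
def st(P): d=np.asarray(P)[...,:2]-O; return np.stack([d@ex,d@ey],-1)
# dark lines in wrist1: for columns, find min brightness rows
g=p1.astype(int).sum(-1)
for rows,z,lab in [((84,98),107,'barline +70'),((103,112),6,'plate line +61')]:
    pts=[]
    for col in range(245,385,5):
        seg=g[rows[0]:rows[1],col]; r=rows[0]+np.argmin(seg)
        w=(seg.max()-seg).astype(float); w[w<0.5*w.max()]=0; r=rows[0]+(w*np.arange(len(seg))).sum()/w.sum()
        pts.append(st(onz(c1,col,r,z)))
    pts=np.array(pts); f=np.polyfit(pts[:,1],pts[:,0],1); print(lab,'x at y0',f[1],'slope',f[0])
# plate edges in wrist5
red=p5[...,0].astype(int)-p5[...,2]
pl=red>6
pts=[]
for col in range(232,385,6):
    r=[q for q in range(195,215) if pl[q,col]]
    if r: pts.append(st(onz(c5,col,max(r)+.5,6)))
pts=np.array(pts); f=np.polyfit(pts[:,1],pts[:,0],1); print('near edge -170:',np.median(pts[:,0]),f)
L=[];R=[]
for row in range(5,200,8):
    cs=[q for q in range(190,425) if pl[row,q]]
    if cs:
        L.append(st(onz(c5,min(cs)-.5,row,6)));R.append(st(onz(c5,max(cs)+.5,row,6)))
L=np.array(L);R=np.array(R)
for n,A in(('L +95',L),('R -95',R)):
    print(n,np.median(A[:,1]),np.polyfit(A[:,0],A[:,1],1))
for n,(c,p,d) in D5.items():
    W=world(c,u,v,d); S=st(W)
    k=(d>0)&(W[...,2]>22)&(W[...,2]<55)&(abs(S[...,0]+95)<35)&(abs(S[...,1])<75)
    A=np.c_[S[k],W[k][:,2]]
    zo={'wrist':7.4,'side':5.4,'scene':5.6}[n]
    # fit cylinder radius 20 axis horizontal at z=zo+20
    def res(q):
        n_=np.array([np.cos(q[1]),-np.sin(q[1])*-1]);
        x=(A[:,0]-q[0])*np.cos(q[1])+(A[:,1]+10)*np.sin(q[1])
        return np.hypot(x,A[:,2]-q[2])-20
    r=least_squares(res,[-95,0,26],loss='soft_l1')
    along=(A[:,1]);print(n,k.sum(),'vial x(at y=-10),askew,z',r.x,'rms',np.sqrt(np.mean(res(r.x)**2)),'y range',np.percentile(along,[.5,50,99.5]))
E
python3 m5.py
```

```text
barline +70 x at y0 69.20090533580259 slope -0.0005023805711992094
plate line +61 x at y0 61.14794869906588 slope -0.00297293074454414
near edge -170: -171.53935676725064 [-2.89419626e-03 -1.71540757e+02]
L +95 95.88753458120993 [-1.14539634e-03  9.57441143e+01]
R -95 -94.82504512657941 [ 2.91738403e-04 -9.46948742e+01]
wrist 4027 vial x(at y=-10),askew,z [-9.69285596e+01  1.01861266e-03  2.71685778e+01] rms 1.0820798596513612 y range [-55.4685563  -10.64320908  34.78845155]
side 551 vial x(at y=-10),askew,z [-9.61830831e+01 -9.32472552e-03  2.48385969e+01] rms 3.730170288401676 y range [-59.87043621 -22.4591618   33.01234038]
scene 520 vial x(at y=-10),askew,z [-9.38926432e+01  5.53276454e-03  2.57679783e+01] rms 2.948501899173207 y range [-57.34665685  -5.99787793  34.54010772]
```

Checks against the station frame, in mm:

| Item | Expected | Measured |
|---|---|---|
| Line on bar | +70 | 69.2 |
| Near line on plate | +61 | 61.1 |
| Near plate edge | -170 | -171.5 |

The vial is at x = -97, y = -10.5 and nearly square, so it has 167 mm to travel. I'll tilt the tool 20° so the gripper body stays behind the bar, then lower it behind the vial.

Request:
send_rows(commands=[[[0.2,0,0,0,0,0.028],[0.5,0,0,0,0,0.0556],[0.8,0,0,0,0,0.0556],[1.0,0,0,0,0,0.0556],[1.0,0,0,0,0,0.0556]]], jaw=-0.1)

```text
time_s: 10.65
ee_pos: [441.6, -98.2, 33.8]
ee_rot: [90.4, 70.1, 17.3]
force: [0.1, 0.5, 0.8]
gripper_width: 50.2
```

Request:
send_rows(commands=[[[0.07,-0.025,0,0,0,0],[0.15,-0.055,0,0,0,0],[0.15,-0.055,0,0,0,0]]])

```text
time_s: 11.02
ee_pos: [443.3, -98.5, 19.6]
ee_rot: [89.9, 69.9, 16.9]
force: [0.1, 0.5, -0.5]
gripper_width: 50.0
```

```bash
cat > st.py <<'E'
from h import *
O=np.array([583,-43.5]);yaw=.295;ex=np.array([np.cos(yaw),np.sin(yaw)]);ey=np.array([-ex[1],ex[0]])
def st(P): d=np.asarray(P)[...,:2]-O; return np.stack([d@ex,d@ey],-1)
E
python3 q.py 6 wrist side; python3 - <<'E'
from st import *
s=env.state();print(st(s['ee_pos']),s['ee_pos'][2],s['force'])
import pickle
D=pickle.load(open('d6.pkl','rb'));save('side6z.png',D['side'][1],(250,160,430,280),4)
E
```

```text
[443.29401291 -98.52417606  19.60056925] [89.9019677  69.92797252 16.85925214] 11.025 49.95946624014952
[-149.57880318  -12.17848741] 19.852518254288842 [ 0.64432317  0.61301019 -0.4162203 ]
```

View pics/wrist6.png

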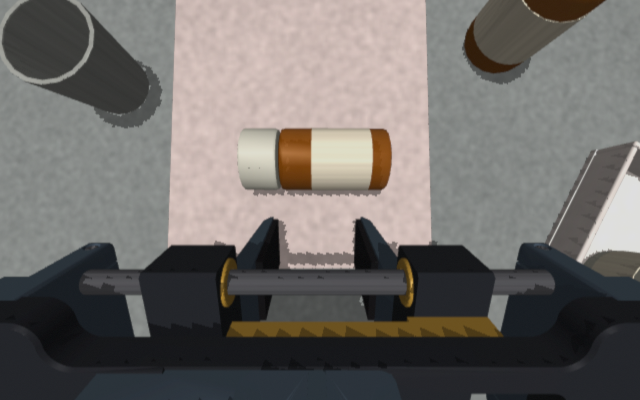

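View pics/side6z.png

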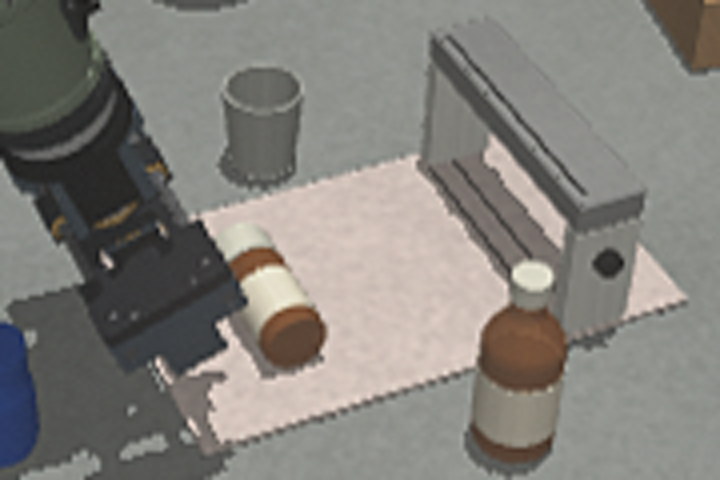

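Request:
send_rows(commands=[[[0.01,0.028,0,0,0,0],[0.021,0.056,0,0,0,0],[0.031,0.085,0,0,0,0],[0.041,0.113,0,0,0,0],[0.051,0.141,0,0,0,0],[0.062,0.169,0,0,0,0],[0.072,0.197,0,0,0,0],[0.082,0.226,0,0,0,0],[0.092,0.254,0,0,0,0],[0.103,0.282,0,0,0,0],[0.113,0.31,0,0,0,0],[0.12,0.33,0,0,0,0],[0.12,0.33,0,0,0,0]]])

```text
time_s: 12.75
ee_pos: [476.4, -88.2, 19.0]
ee_rot: [90.0, 70.0, 16.9]
force: [-0.2, 0.9, 0.2]
gripper_width: 50.0
```

```bash
cat > vm.py <<'E'
from st import *
import sys,pickle
from scipy.optimize import least_squares
tag=sys.argv[1]
s=env.state();t=st(s['ee_pos']);print('t',s['time_s'],'tcp',t,s['ee_pos'][2],'F',s['force'])
x0=t[0]+36
v,u=np.mgrid[0:400,0:640];D={}
for n in sys.argv[2:]:
    c=env.get_calibration(n);p,d=env.grab_frame(n);D[n]=(c,p,d);save(f'{n}{tag}.png',p)
    W=world(c,u,v,d);S=st(W)
    k=(d>0)&(W[...,2]>26)&(W[...,2]<55)&(abs(S[...,0]-x0)<28)&(abs(S[...,1]+10)<75)
    if n=='wrist': k[215:]=False
    A=np.c_[S[k],W[k][:,2]]
    def res(q):
        x=(A[:,0]-q[0])*np.cos(q[1])+(A[:,1]+10)*np.sin(q[1]); return np.hypot(x,A[:,2]-q[2])-20
    r=least_squares(res,[x0,0,26],loss='soft_l1');print(n,k.sum(),'vial x,askew,z',r.x.round(3),'rms',np.sqrt(np.mean(res(r.x)**2)).round(2),'y',np.percentile(A[:,1],[.5,99.5]).round(1))
pickle.dump(D,open(f'd{tag}.pkl','wb'))
E
python3 vm.py 7 wrist
```

```text
t 12.75 tcp [-115.02902174  -11.7802813 ] 19.02831447872936 F [-0.24675708  0.89975628  0.20665094]
wrist 9349 vial x,askew,z [-7.8040e+01 -3.0000e-03  2.6974e+01] rms 0.83 y [-55.2  34.5]
```

View pics/wrist7.png

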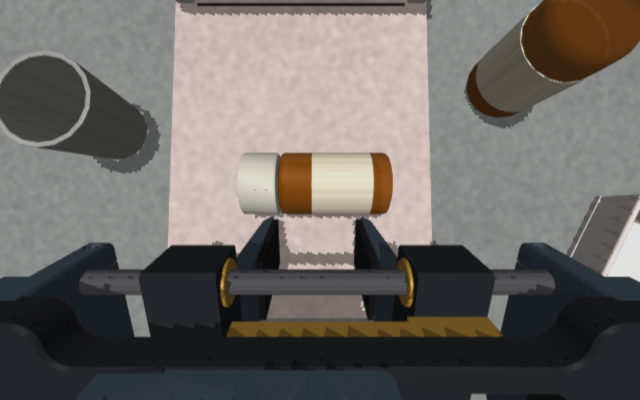

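The fingers push cleanly on two points. The vial is square, at x = -78, with the TCP 37 mm behind it. Continuing.

Request:
send_rows(commands=[[[0.007,0.019,0,0,0,0],[0.017,0.047,0,0,0,0],[0.031,0.085,0,0,0,0],[0.044,0.122,0,0,0,0],[0.062,0.169,0,0,0,0],[0.079,0.216,0,0,0,0],[0.096,0.263,0,0,0,0],[0.113,0.31,0,0,0,0],[0.13,0.357,0,0,0,0],[0.147,0.404,0,0,0,0],[0.164,0.451,0,0,0,0],[0.181,0.498,0,0,0,0],[0.198,0.545,0,0,0,0],[0.215,0.592,0,0,0,0],[0.233,0.639,0,0,0,0],[0.246,0.677,0,0,0,0],[0.26,0.714,0,0,0,0],[0.27,0.743,0,0,0,0],[0.277,0.761,0,0,0,0],[0.28,0.771,0,0,0,0]]])

```text
time_s: 15.3
ee_pos: [554.7, -64.3, 19.1]
ee_rot: [90.0, 70.0, 16.9]
force: [0.1, -0.7, -0.2]
gripper_width: 50.1
```

```bash
python3 vm.py 8 wrist side
```

```text
t 15.3 tcp [-33.11804599 -11.69801693] 19.07942416679896 F [ 0.126142   -0.69807917 -0.24652823]
wrist 9017 vial x,askew,z [ 2.4090e+00 -2.0000e-03  2.6968e+01] rms 0.82 y [-55.4  34.4]
side 185 vial x,askew,z [ 4.657 -0.065 23.999] rms 4.88 y [-60.2 -22. ]
```

View pics/wrist8.png

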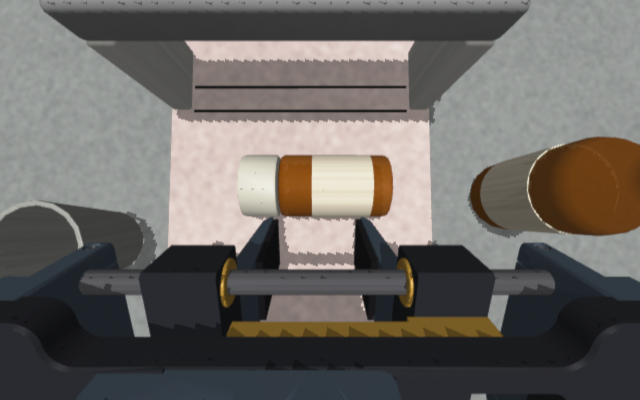

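View pics/side8.png

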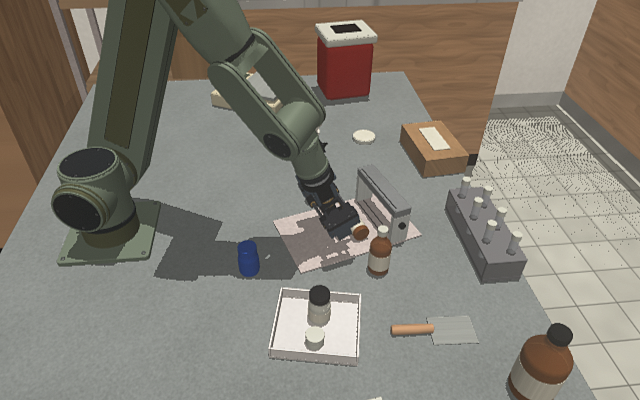

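The vial is at x = 2.4, with the TCP 35.5 mm behind it. Both plate lines are visible at rows 87 and 110, so I'll measure them from this same view.

```bash
cat > ln.py <<'E'
from st import *
import pickle,sys
c,p,d=pickle.load(open(f'd{sys.argv[1]}.pkl','rb'))['wrist']; g=p.astype(int).sum(-1)
for r0 in map(int,sys.argv[2:]):
    P=[]
    for col in range(215,400,5):
        seg=g[r0-4:r0+5,col];w=(seg.max()-seg).astype(float);w[w<.5*w.max()]=0
        P.append(st(onz(c,col,r0-4+(w*np.arange(9)).sum()/w.sum(),6.0)))
    P=np.array(P);print(r0,np.polyfit(P[:,1],P[:,0],1),np.std(P[:,0]))
E
python3 ln.py 8 87 110
```

```text
87 [-2.98139761e-03  7.87358775e+01] 0.13608204745914165
110 [-5.16857713e-05  6.06780521e+01] 0.003462058602745989
```

Request:
send_rows(commands=[[[0.007,0.019,0,0,0,0],[0.017,0.047,0,0,0,0],[0.031,0.085,0,0,0,0],[0.044,0.122,0,0,0,0],[0.058,0.16,0,0,0,0],[0.072,0.197,0,0,0,0],[0.086,0.235,0,0,0,0],[0.099,0.273,0,0,0,0],[0.113,0.31,0,0,0,0],[0.127,0.348,0,0,0,0],[0.14,0.385,0,0,0,0],[0.154,0.423,0,0,0,0],[0.164,0.451,0,0,0,0],[0.174,0.479,0,0,0,0],[0.181,0.498,0,0,0,0],[0.185,0.508,0,0,0,0],[0.188,0.517,0,0,0,0],[0.188,0.517,0,0,0,0]]])

```text
time_s: 17.65
ee_pos: [607.3, -48.3, 19.2]
ee_rot: [90.0, 70.0, 16.9]
force: [0.8, -0.5, 0.2]
gripper_width: 49.9
```

```bash
python3 vm.py 9 wrist scene
```

```text
t 17.65 tcp [ 21.86942805 -11.70206908] 19.155356283333653 F [ 0.78069471 -0.51613236  0.19953774]
wrist 8289 vial x,askew,z [ 5.7540e+01 -1.3000e-02  2.6957e+01] rms 1.72 y [-81.5  34.4]
scene 79 vial x,askew,z [6.0970e+01 1.0000e-02 3.6642e+01] rms 4.17 y [-81.8  33.7]
```

View pics/wrist9.png

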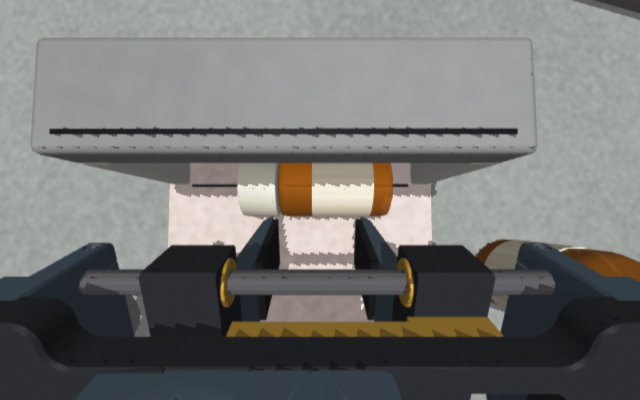

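Request:
send_rows(commands=[[[0.003,0.009,0,0,0,0],[0.009,0.024,0,0,0,0],[0.014,0.038,0,0,0,0],[0.019,0.052,0,0,0,0],[0.024,0.066,0,0,0,0],[0.029,0.08,0,0,0,0],[0.034,0.094,0,0,0,0],[0.038,0.103,0,0,0,0],[0.041,0.113,0,0,0,0],[0.041,0.113,0,0,0,0],[0.041,0.113,0,0,0,0]]])

```text
time_s: 19.12
ee_pos: [618.7, -44.9, 19.1]
ee_rot: [90.0, 70.0, 16.9]
force: [0.5, 0.4, 0.4]
gripper_width: 50.4
```

```bash
python3 vm.py 10 wrist scene
```

```text
t 19.125 tcp [ 33.79869936 -11.69031921] 19.1185593661472 F [0.46205749 0.42740648 0.37572079]
wrist 3784 vial x,askew,z [ 7.0196e+01 -2.0000e-03  2.7212e+01] rms 1.89 y [-81.7  34.4]
scene 282 vial x,askew,z [7.2037e+01 1.7000e-02 2.6814e+01] rms 3.78 y [-83.3  34.2]
```

View pics/wrist10.png

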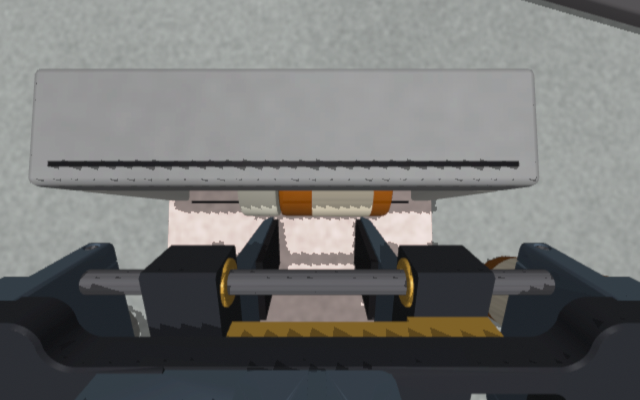

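The vial is at x ≈ 69.5–70. I'll back off straight along -x, then check from a distance.

Request:
send_rows(commands=[[[-0.007,-0.019,0,0,0,0],[-0.021,-0.056,0,0,0,0],[-0.051,-0.141,0,0,0,0],[-0.103,-0.282,0,0,0,0],[-0.171,-0.47,0,0,0,0],[-0.239,-0.658,0,0,0,0],[-0.274,-0.752,0,0,0,0],[-0.274,-0.752,0,0,0,0],[-0.274,-0.752,0,0,0,0]]])

```text
time_s: 20.35
ee_pos: [543.1, -68.3, 19.4]
ee_rot: [89.9, 69.9, 16.8]
force: [-0.3, -0.2, -0.1]
gripper_width: 50.1
```

```bash
sed -i 's/^x0=.*/x0=float(__import__("os").environ.get("X0",t[0]+36))/' vm.py; X0=70 python3 vm.py 11 wrist scene side; python3 - <<'E'
from st import *
import pickle
D=pickle.load(open('d11.pkl','rb'));save('scene11z.png',D['scene'][1],(200,100,380,280),3.3);save('side11z.png',D['side'][1],(240,150,440,370),2.7)
E
```

```text
t 20.35 tcp [-45.42074751 -12.10526416] 19.421838141054895 F [-0.25509123 -0.24003122 -0.10894163]
wrist 10560 vial x,askew,z [6.9948e+01 2.0000e-03 2.6903e+01] rms 2.59 y [-83.7  34.4]
scene 277 vial x,askew,z [7.1874e+01 1.3000e-02 2.7087e+01] rms 3.53 y [-82.6  34.1]
side 453 vial x,askew,z [ 7.0138e+01 -8.0000e-03  2.5215e+01] rms 2.95 y [-84.1  34.5]
```

View pics/wrist11.png

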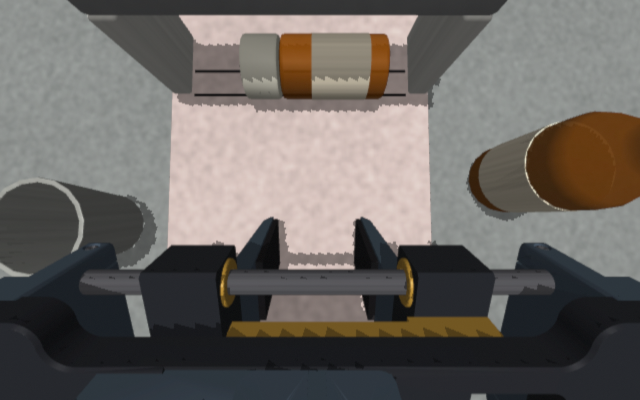

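View pics/scene11z.png

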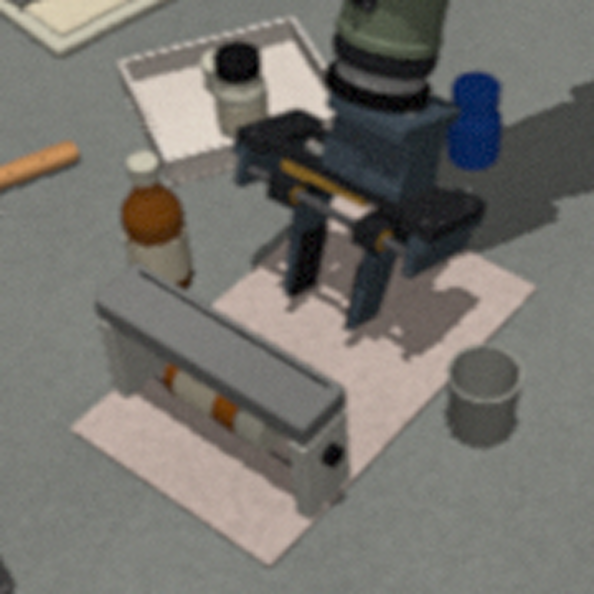

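View pics/side11z.png

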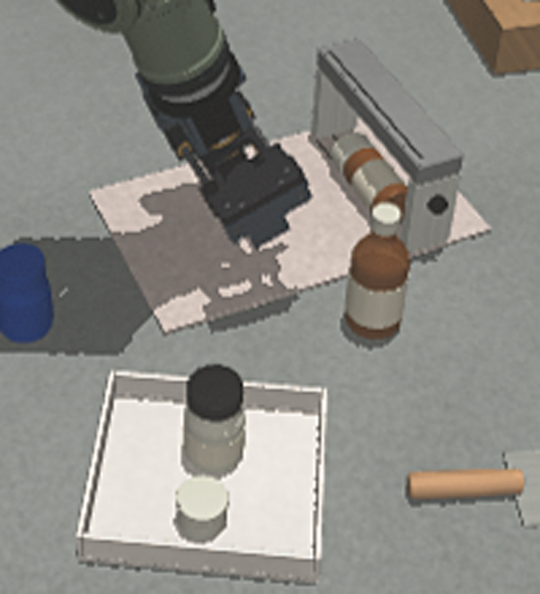

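Request:
send_rows(commands=[[[0,0,0,0,0,0],[0,0,0,0,0,0],[0,0,0,0,0,0],[0,0,0,0,0,0]]])

```text
time_s: 21.0
ee_pos: [542.2, -68.1, 19.2]
ee_rot: [90.0, 70.0, 16.9]
force: [-0.1, 0.3, -0.1]
gripper_width: 50.3
```

```bash
X0=70 python3 vm.py 12 wrist; python3 ln.py 12 71 95; python3 -c "
from workcell import env
print(env.job_done())"
```

```text
t 21.0 tcp [-46.17542901 -11.71539378] 19.151907729239085 F [-0.05619094  0.29975917 -0.13428394]
wrist 10615 vial x,askew,z [6.9950e+01 2.0000e-03 2.6903e+01] rms 2.61 y [-83.7  34.2]
71 [3.79451069e-03 7.71556761e+01] 1.1752237352145547
95 [5.35368053e-03 6.00455828e+01] 0.6630712353073339
the job is handed in; nothing more can be done
None
```

I moved the black-capped jar into the tray and rolled the vial under the light bar; the job was handed in at about 21 s of the 64 s allowed. The hand-in reports no verdict.

- **Jar:** It stands upright and released at about (475, -306), roughly 28 mm into the tray's +y half and clear of the pot. I set it down until the floor contact showed about 5 N, then opened the jaws.
- **Vial:** I pushed its side with two spread fingertips, the tool tilted 20°, at up to about 40 mm/s, then backed off. The last wrist view puts its centre at x ≈ 70.0 in the station's frame, where the mark is at 70. It is about 0.002 rad off square and about 10 mm off centre across the plate, and it did not move between the last two looks.

**Disagreements in the checks:**
- The scene camera put the vial's centre at 71.9, about 2 mm further than the wrist (70.0) and side (70.1) cameras.
- In the last wrist view the plate lines read 60.0 and 77.2, because the vial covers part of them. A clearer view earlier gave 60.7 and 78.7. Either way the vial is within about 2 mm of midway between the lines.
- The final check of how far the vial reaches across the plate also picked up a post or the bar, so the 10 mm across is from earlier views.

I saw no sign that the pot, bottle, beaker or spatula had moved. I did not check the lid in a close view or measure any of them again at the end.

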